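Unscrew a stuck reagent jar and lay its cap on the tile

ROBOT

A 7-joint arm with a two-finger parallel gripper is mounted at the origin on the work surface. World frame = base frame: x ahead of the robot, y to its left, z up, the work surface at z = 0. Lengths are in m, angles in rad, forces in N, time in s.
With the tool pointing down it reaches from about 0.425 to 0.925 m from the base axis. Payload 6.8 kg.
Tool frame: the origin (TCP) lies midway between the tips of the shut fingers; the grasp point (between the pads) lies r.tcp_to_grasp behind it (r.tcp_to_grasp is the distance from the TCP to the grasp point, in m); x points along the fingers, y is the direction in which the jaws open and shut, and the axes are right-handed (so a half turn about x gives the same grasp; the last joint's range is limited). The gripper opens to 85 mm and grips with 20 to 120 N. Pads are 22 mm wide; open, the fingers measure 114 mm over their backs; the gripper's body (76 mm by 85 mm) begins 54 mm behind the grasp point. The pads swing forward as they close: fully open they stand 13 mm farther back than shut.
Start: joints at [-1.41, 0.477, 0.022, 1.555, -0.011, 1.109, -0.083], TCP at [0.179, 0.651, 0.231] pointing down, gripper open.
Joint ranges: [-2.96, 2.96], [-0.34, 2.1], [-1.41, 1.46], [0.24, 2.44], [-1.37, 4.51], [0.17, 1.92], [-2.96, 2.96]. Speed limits (rad/s): [2.39, 2.39, 3.14, 3.14, 3.14, 3.14, 3.14].

INTERFACE

Orientations are given as a rotation vector (axis times angle).
In Python, from bench import r, grab_frame, search_frame, cut_out, pinpoint gives the robot as it stands. The module is installed in compiled form; this text tells all that it offers.
- The arm moves only by the tool apply_moves, never from a script. Its argument "commands" is a list of rows, each a list of 7 numbers: the finger opening in mm, from 0 to 85.4, then the shift along the tool's x, y, z in mm, then the turn, a rotation vector about the tool's x, y, z in rad. A call has 1 to 20 rows; each row is the pose to reach, as a shift and turn from the pose commanded when the call began, along the tool's axes at that moment; what a row does not reach only later rows make up. A row lasts 1/10 s, in which the tool goes at most 50 mm and 8.59 degrees, less where a joint would pass 70% of its speed; a pose out of reach is approached as far as the arm can. A call with a gripper value outside its range is refused whole. The fingers move at their own pace and stop on an object; "force" is the grip in N (left out, the last holds). Time passes only in rows, so rows that repeat a pose let the fingers close. It gives the time, the measured TCP pose, the force and the opening at its end, in the units of the state.
- r.get_obs(): the state, without advancing time (a new reading comes with each control period).
- grab_frame(name): name is "scene" or "top"; returns a dict with "pixels" (400x640x3 uint8, red, green, blue), "mtx" (3x3 intrinsics, pixels), "distortion" ([k1, k2, p1, p2, k3] as OpenCV has them; the pictures are not rectified), "position" and "rotation" of the camera in the world. Camera axes: x right, y down, z forward; pixel columns grow to the right and rows downward; lengths in m; the calibration is good to about 2 mm. A picture is of the moment at which its call begins. There is no depth.
- r.hand_in(): hands the job in, once; it reports no verdict.
Trained networks look in the newest picture that a camera, given by its name, has taken for a name from the list of things; names that differ only in an ending like _2 or _b are one class to them, and where a whole thing is asked for, a point or a joint stands for the part that bears it (a point fixed in the world has none). Each returns a list of dicts, best first, with "confidence" (0 to 1); they miss things now and then, are a little off and sometimes report something else, mostly with a low value. They report only what shows in the picture. A call takes as long as a camera call.
- search_frame(label, camera): "point" ([column, row] as shares, 0 to 1, of the picture: columns of its width, rows of its height, amid what is visible of it).
- cut_out(label, camera): "pixels" (400x640 bool, what is visible of it) and "point" ([column, row] as shares, 0 to 1, of the picture: columns of its width, rows of its height, amid what is visible of it).
- pinpoint(label, camera): "point" ([column, row] as shares, 0 to 1, of the picture: columns of its width, rows of its height: a listed point, or the origin of a listed thing).
The state is a dict: "clock": time; "joints": joint angles; "qvel": joint speeds; "tau": joint torques, N m; "tcp_pos": TCP position; "orientation": TCP orientation; "contact_force": force on the tool from outside, world axes, zero at the start; "moment": the same for the moment, N m; "grip_width": finger opening in m.
Only numpy, scipy, OpenCV 4.12 (cv2) and the standard library are available. Lean on these libraries where they do the work, as an engineer would, in place of code of your own. Each camera call takes 0.05 s, during which the arm holds its last target.

TASK

Open the white jar that stands in the bench holder: grip its black cap, unscrew it (anticlockwise from above) with repeated twists until it comes free of the thread, never forcing it straight off, then lift it away and set it down gently, top side up, wholly on the square dark grey tile. Leave the other things on the bench where they are, and do not drop the cap.

Things in the scene. Friction and masses are not known exactly. Their poses are not given: they have to be found in the camera images.
- jar: White plastic jar, 90 mm in diameter, shoulder 85 mm above the bench, clamped in a fixed steel bench holder (round foot 120 mm in diameter, three cheeks up to 54 mm high); it cannot turn or move. Origin: centre of the foot's underside, on the bench; z up along the jar's axis.
- jar_mouth (a point): Centre of the top of the jar's neck, 113 mm above the bench, under the cap. The neck, 43 mm in diameter (51 mm over the thread), has a right-handed two-start thread: the cap rises about 2.5 mm per rad turned anticlockwise. From the start it comes free after roughly 3.9 to 4.7 rad; until then the thread holds it down, with 2 mm of play. Let go when free, it sits loosely on the seal.
- seal (a joint): Sprung round rubber seal plug in the jar's mouth, 38 mm in diameter: 0 pressed down (top 117 mm above the bench), 0.012 (m) fully up. It presses the closed cap up with about 12 N, fading to about 2 N as the plug rises, so the first twist needs a firm grip (about 0.2 to 0.6 N m), later ones less.
- cap: Black ribbed screw cap of that jar, loose, about 70 g, 62 mm in diameter, 33 mm high. Origin: centre of its bottom rim; z up through its flat top. At the start its rim is about 90 mm above the bench (5 mm over the jar's shoulder: keep fingertips above 87 mm), top at 123 mm, coaxial with the jar. Once free it must rise 25 mm more to clear the neck. Pose not reported while held.
- cap_rib (a point): Outer end of the one small raised rib moulded on the cap's top, 28 mm from the cap's axis along the cap's x axis, at the height of the top. At the start the cap's x axis is within 0.3 rad of the jar's x axis; both are reported, so it shows how far the cap has turned.
- tile: Dark grey square ceramic tile, 150 x 150 mm, 8 mm thick, flat without a rim, fixed on the bench. Origin: centre of its underside on the bench, so its top is 8 mm above it; x and y along its edges.
- wash_bottle: White wash bottle with bent spout, 64 mm in diameter, 190 mm high, a bystander; origin: centre of its underside.
- flask: Glass volumetric flask, 74 mm in diameter, 178 mm high, a bystander; origin: centre of its underside.
- beaker: Glass beaker, 70 mm in diameter, 90 mm high, a bystander; origin: centre of its underside.
- small_jar: Small closed white jar with a black cap, 52 mm in diameter, 85 mm high, standing loose on the bench, not in the holder, a bystander; origin: centre of its underside.
- calculator: Black pocket calculator, 140 x 75 x 16 mm, lying flat, a bystander; origin: centre of its underside.
- pen: Black pen, 132 mm long, 12 mm thick, lying on the bench, a bystander; origin: under its middle, x along it.

How it is judged:
By the outcome, as a careful person would: the job done as asked, in the order asked, and still so for the second after the job is handed in, with the robot touching nothing.
It also fails if it takes over 72 s, if anything falls off the work surface, if the arm or the gripper's body presses on something with over 40 N, if the wrist force passes 120 N, or if a joint passes its speed limit or range.

## Working session

There is one attempt and no reset: what is moved stays moved. The work goes in short steps, Python scripts to look and compute and a tool call to move; the robot and the scene stay as the last step left them, time stands still between calls to the robot, and variables do not carry over. Pictures are saved under pics/ and viewed, and the job is handed in when it is done.

Besides the shell and the picture viewer there is one more tool, called after "Request:" by a JSON object that holds its "op" and its "data", one argument or row to a line. apply_moves: Moves the arm, as the interface text tells. Its arguments: {"type":"object","properties":{"commands":{"type":"array"},"force":{"type":"number"}},"required":["commands"]}

```bash
mkdir -p pics; cat > h.py <<'E'
import numpy as np,cv2
from bench import r, grab_frame, search_frame, cut_out, pinpoint
from scipy.spatial.transform import Rotation as R
def rot(f):
    q=np.array(f["rotation"],float)
    return q if q.shape==(3,3) else R.from_rotvec(q).as_matrix()
def ray(f,pt):
    uv=np.array([[[pt[0]*640,pt[1]*400]]],float)
    n=cv2.undistortPoints(uv,np.array(f["mtx"],float),np.array(f["distortion"],float))[0,0]
    return np.array(f["position"],float), rot(f)@np.array([n[0],n[1],1.])
def atz(f,pt,z):
    o,d=ray(f,pt); return o+d*(z-o[2])/d[2]
def save(f,n): cv2.imwrite("pics/"+n,f["pixels"][:,:,::-1])
E
python3 - <<'E'
from h import *
F={c:grab_frame(c) for c in("scene","top")}
for c in F: save(F[c],c+"0.png"); print(c,F[c]["position"],np.round(rot(F[c]),3).tolist())
o=r.get_obs(); print(o,r.tcp_to_grasp)
for n,z in(("jar",0),("jar_mouth",.113),("cap",.09),("cap_rib",.123),("tile",0),("wash_bottle",0),("flask",0),("beaker",0),("small_jar",0),("calculator",0),("pen",0)):
    for c in F:
        for q in pinpoint(n,c)[:2]: print(n,c,round(q["confidence"],2),np.round(np.array(q["point"])*[640,400],1),np.round(atz(F[c],q["point"],z),4))
E
```

```text
scene [ 1.63051184 -0.74164999  1.00867778] [[0.579, 0.463, -0.672], [0.816, -0.33, 0.475], [-0.002, -0.823, -0.568]]
top [ 0.29796955 -0.01022536  1.25004491] [[0.008, -0.973, 0.232], [-1.0, -0.009, -0.003], [0.005, -0.232, -0.973]]
{'clock': 0.1, 'joints': array([-1.41009056,  0.47771826,  0.022354  ,  1.55631214, -0.011488  ,
        1.10929766, -0.08304894]), 'qvel': array([ 0.00105247, -0.00156955,  0.00055802, -0.00257011, -0.00016342,
        0.00114727,  0.00120943]), 'tau': array([ 4.17740172e-03, -5.97764826e+01,  1.61299624e+00, -2.81955886e+01,
        1.26546176e-02,  4.94661726e-03,  3.40641947e-06]), 'tcp_pos': array([0.17914957, 0.65026087, 0.23043969]), 'orientation': array([ 0.20969118,  1.56056599, -0.21221832]), 'contact_force': array([-0.35029429, -0.45999327, -0.73037953]), 'moment': array([ 0.01683373,  0.01192391, -0.02822727]), 'grip_width': 0.08551274745392032} 0.0187
jar scene 0.65 [260.3 233.3] [ 0.5193 -0.1697  0.    ]
jar top 0.86 [377.3 226.5] [ 0.5235 -0.1722  0.    ]
jar top 0.29 [387.9 209.9] [ 0.5706 -0.2028  0.    ]
jar_mouth scene 0.63 [255.4 203.
[... 673 characters left out ...]
] [ 0.6262 -0.3741  0.    ]
flask scene 0.44 [402.6 183.3] [0.5703 0.389  0.    ]
flask top 0.57 [444.6 187.8] [ 0.6359 -0.3658  0.    ]
beaker scene 0.85 [331.9 244.6] [ 0.6926 -0.0195  0.    ]
beaker top 0.83 [322.7 165.1] [ 0.6993 -0.0205  0.    ]
small_jar scene 0.82 [374.3 169.8] [0.4417 0.3658 0.    ]
small_jar top 0.84 [172.6 254.9] [0.4395 0.3882 0.    ]
calculator scene 0.94 [177.2 241.5] [ 0.4056 -0.3996  0.    ]
calculator top 0.75 [456.1 273.2] [ 0.3961 -0.385   0.    ]
calculator top 0.2 [385.9 213.1] [ 0.5616 -0.197   0.    ]
pen scene 0.5 [307.3 211. ] [0.5084 0.0166 0.    ]
pen scene 0.19 [260.5 234.9] [ 0.5264 -0.1732  0.    ]
pen top 0.6 [313.  226.8] [0.5213 0.005  0.    ]
```

View pics/scene0.png

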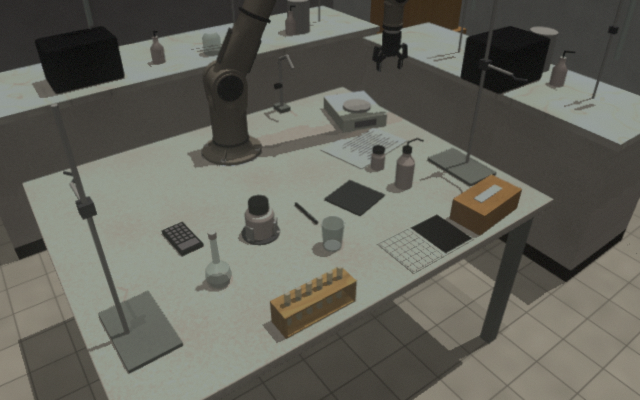

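View pics/top0.png

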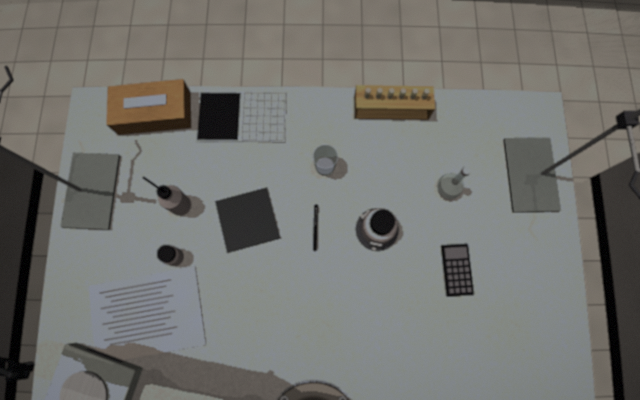

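```bash
python3 - <<'E'
from h import *
F={c:grab_frame(c) for c in("scene","top")}
save({"pixels":cv2.resize(F["top"]["pixels"][170:270,310:450],None,fx=5,fy=5)},"capz.png")
for n in("cap","tile","jar"):
  for c in F:
    for q in cut_out(n,c)[:1]:
        m=q["pixels"]; v,u=np.nonzero(m); print(n,c,q["confidence"],u.min(),u.max(),v.min(),v.max(),m.sum())
        if n=="cap":
            cv2.imwrite(f"pics/m_{c}.png",m*np.uint8(255))
            # fit: center
            e=cv2.fitEllipse(max(cv2.findContours(m.astype(np.uint8),0,1)[0],key=len)); print(e)
E
```

```text
cap scene 0.74 248 268 195 214 365
((258.15911865234375, 204.52542114257812), (20.29188346862793, 21.110273361206055), 101.4118423461914)
cap top 0.64 370 395 209 235 533
((382.3370666503906, 221.99571228027344), (24.309656143188477, 26.123395919799805), 43.369476318359375)
tile scene 0.64 327 383 180 215 1159
tile top 0.68 215 279 188 252 2946
jar scene 0.72 242 279 207 244 1047
jar top 0.96 356 399 208 251 992
```

The scene picture shows the jar in its holder at about (260,220) and the tile at (355,197). The top picture shows the cap at (383,222), the tile at (248,219), the pen at (316,228) and the beaker at (325,160). I'll refine the cap axis by fitting a cylinder silhouette to both pictures.

```bash
cat >> h.py <<'E'
def proj(f,P):
    Rm=rot(f); t=-Rm.T@np.array(f["position"],float)
    return cv2.projectPoints(np.array(P,float),cv2.Rodrigues(Rm.T)[0],t,np.array(f["mtx"],float),np.array(f["distortion"],float))[0][:,0]
A=np.linspace(0,2*np.pi,60)
def cylhull(f,x,y,z0,z1,rad):
    P=[[x+rad*np.cos(a),y+rad*np.sin(a),z] for z in(z0,z1) for a in A]
    return cv2.convexHull(proj(f,P).astype(np.float32))
def soft(f,h,s=8):
    m=np.zeros((400,640),np.uint8); cv2.fillConvexPoly(m,np.round(h*256).astype(np.int32),255,cv2.LINE_AA,8); return m/255.
E
python3 - <<'E'
from h import *
from scipy.optimize import minimize
F={c:grab_frame(c) for c in("scene","top")}
M={c:cut_out("cap",c)[0]["pixels"].astype(float) for c in F}
def cost(p,cs,z=.09):
    return sum(((soft(F[c],cylhull(F[c],p[0],p[1],z,z+.033,.031))-M[c])**2).sum() for c in cs)
for cs in(["scene"],["top"],["scene","top"]):
    s=minimize(cost,[.512,-.17],args=(cs,),method="Nelder-Mead",options=dict(initial_simplex=[[.505,-.175],[.52,-.172],[.512,-.16]]))
    print(cs,s.x,s.fun)
# tile fit
p=None
from scipy.optimize import minimize
T={c:cut_out("tile",c)[0]["pixels"].astype(float) for c in F}
def tc(p,cs):
    t=0
    for c in cs:
        P=[[p[0]+.075*(a*np.cos(p[2])-b*np.sin(p[2])),p[1]+.075*(a*np.sin(p[2])+b*np.cos(p[2])),z] for z in(0,.008) for a in(-1,1) for b in(-1,1)]
        t+=((soft(F[c],cv2.convexHull(proj(F[c],P).astype(np.float32)))-T[c])**2).sum()
    return t
for cs in(["scene"],["top"],["scene","top"]):
    s=minimize(tc,[.536,.191,.2],args=(cs,),method="Nelder-Mead",options=dict(initial_simplex=[[.536,.191,.2],[.55,.191,.2],[.536,.2,.2],[.536,.191,.4]])); print("tile",cs,s.x,s.fun)
o=r.get_obs(); print(R.from_rotvec(o["orientation"]).as_matrix().round(3))
E
```

```text
['scene'] [ 0.51556885 -0.16695108] 39.77942329873126
['top'] [ 0.51554671 -0.17182606] 21.348342945021145
['scene', 'top'] [ 0.51593394 -0.17031855] 89.50551326412918
tile ['scene'] [0.53821006 0.19517919 0.29321966] 90.23394079200308
tile ['top'] [0.54060209 0.18687628 0.26947971] 92.27640138408304
tile ['scene', 'top'] [0.54100959 0.18779082 0.27693743] 224.7144175317186
[[-0.     0.266  0.964]
 [ 0.     0.964 -0.266]
 [-1.    -0.    -0.   ]]
```

View pics/capz.png

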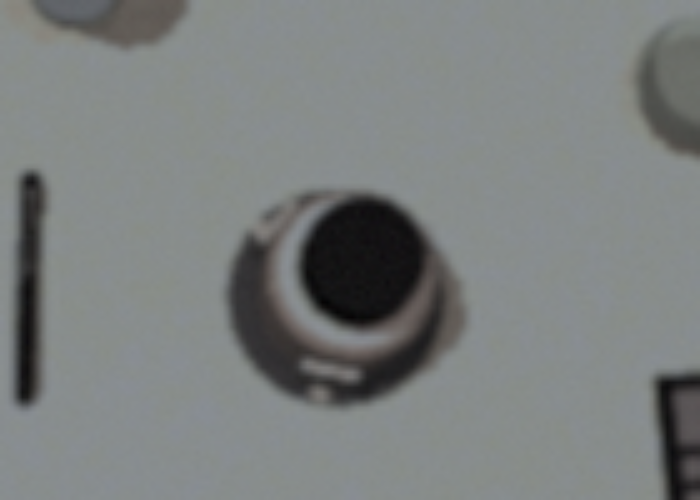

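Request:
{"op": "apply_moves", "data": {
  "commands": [
    [85,-5,-20,27,0,0,0],
    [85,-10,-41,54,0,0,0],
    [85,-15,-61,82,0,0,0],
    [85,-20,-88,118,0,0,0],
    [85,-25,-115,154,0,0,0],
    [85,-30,-142,190,0,0,0],
    [85,-35,-170,227,0,0,0],
    [85,-40,-197,263,0,0,0],
    [85,-40,-224,299,0,0,0],
    [85,-40,-245,327,0,0,0],
    [85,-40,-265,354,0,0,0],
    [85,-40,-300,369,0,0,0],
    [85,-40,-340,385,0,0,0],
    [85,-40,-380,402,0,0,0],
    [85,-40,-420,420,0,0,0],
    [85,-40,-460,437,0,0,0],
    [85,-40,-500,455,0,0,0],
    [85,-40,-500,455,0,0,0]
  ]
}}

```text
clock: 3.7
tcp_pos: [0.4856, 0.0412, 0.2718]
orientation: [0.218, 1.558, -0.22]
contact_force: [-0.2, 0.0, -0.5]
grip_width: 0.0851
```

```bash
python3 - <<'E'
from h import *
o=r.get_obs(); print({k:np.round(v,3) for k,v in o.items()}); print(R.from_rotvec(o["orientation"]).as_matrix().round(3))
F=grab_frame("top"); save(F,"top1.png")
from scipy.optimize import minimize
G={"top":F,"scene":grab_frame("scene")}
box={"top":(360,405,200,245),"scene":(235,285,185,222)}
for c,f in G.items():
    u0,u1,v0,v1=box[c]; g=f["pixels"].max(2).astype(float)
    I=np.zeros((400,640)); 
    m=((g<50)).astype(float); n,l,s,ce=cv2.connectedComponentsWithStats(m[v0:v1,u0:u1].astype(np.uint8)); k=1+np.argmax(s[1:,4]); I[v0:v1,u0:u1]=(l==k)
    print(c,s[k],ce[k]+[u0,v0])
    cost=lambda p:((soft(f,cylhull(f,p[0],p[1],.09,.123,.031))-I)**2).sum()
    q=minimize(cost,[.512,-.17],method="Nelder-Mead",options=dict(initial_simplex=[[.505,-.175],[.52,-.172],[.512,-.16]])); print(q.x,q.fun)
E
```

```text
{'clock': np.float64(3.7), 'joints': array([-0.56 ,  0.119,  0.381,  1.964, -0.048,  1.067,  1.134]), 'qvel': array([-0.054,  0.01 , -0.091, -0.009, -0.035, -0.001, -0.076]), 'tau': array([ 8.7600e-01, -3.2362e+01,  2.1970e+00, -2.7469e+01,  1.1800e-01,
       -3.0000e-02,  8.4200e-01]), 'tcp_pos': array([0.486, 0.041, 0.272]), 'orientation': array([ 0.218,  1.558, -0.22 ]), 'contact_force': array([-0.198,  0.027, -0.475]), 'moment': array([0.014, 0.005, 0.012]), 'grip_width': np.float64(0.085)}
[[ 0.001  0.275  0.961]
 [-0.002  0.961 -0.275]
 [-1.    -0.001  0.002]]
top [ 11  10  24  25 468] [382.02564103 222.10897436]
[ 0.51629324 -0.17043997] 101.39323337178008
scene [ 14  11  19  19 312] [257.8525641  205.07051282]
[ 0.51542227 -0.167194  ] 91.66254517493272
```

Request:
{"op": "apply_moves", "data": {
  "commands": [
    [85,0,-15,7,0.12,0,0],
    [85,0,-30,13,0.25,0,0],
    [85,0,-45,20,0.37,0,0],
    [85,0,-60,27,0.5,0,0],
    [85,0,-75,33,0.62,0,0],
    [85,5,-90,40,0.75,0,0],
    [85,10,-105,47,0.87,0,0],
    [85,15,-120,53,1.0,0,0],
    [85,20,-135,60,1.12,0,0],
    [85,25,-150,67,1.25,0,0],
    [85,30,-165,73,1.37,0,0],
    [85,35,-180,80,1.5,0,0],
    [85,40,-194,86,1.62,0,0],
    [85,45,-194,86,1.75,0,0],
    [85,50,-194,86,1.87,0,0],
    [85,50,-194,86,2.0,0,0],
    [85,50,-194,86,2.12,0,0],
    [85,50,-194,86,2.25,0,0],
    [85,50,-194,86,2.37,0,0],
    [85,50,-194,86,2.45,0,0]
  ]
}}

```text
clock: 5.8
tcp_pos: [0.5173, -0.1598, 0.221]
orientation: [1.989, 0.426, -1.989]
contact_force: [0.2, -0.6, -0.1]
grip_width: 0.085
```

```bash
cat >> h.py <<'E'
def st():
    o=r.get_obs(); Rm=R.from_rotvec(o["orientation"]).as_matrix()
    print("t",o["clock"],"tcp",o["tcp_pos"].round(4),"q",o["joints"].round(3),"F",o["contact_force"].round(1),"M",o["moment"].round(2),"w",round(o["grip_width"],4)); print(Rm.round(3).tolist())
    return o,Rm
def to(x,y,z):
    o,Rm=st(); print("shift mm",(Rm.T@(np.array([x,y,z])-o["tcp_pos"])*1000).round(1), "level fix (tool rotvec)", np.round(np.cross([1,0,0],Rm.T@np.array([0,0,-1])),4))
E
python3 - <<'E'
from h import *
to(.515,-.1695,.088)
for c in("scene","top"): save(grab_frame(c),c+"2.png")
E
```

```text
t 5.8 tcp [ 0.5173 -0.1598  0.221 ] q [-0.522  0.368  0.9    1.929 -0.341  1.005 -0.618] F [ 0.2 -0.6 -0.1] M [ 0.01 -0.01 -0.02] w 0.085
[[-0.0, 0.409, -0.912], [0.001, -0.912, -0.409], [-1.0, -0.001, 0.0]]
shift mm [133.   8.   6.] level fix (tool rotvec) [-0.      0.      0.0007]
```

View pics/scene2.png

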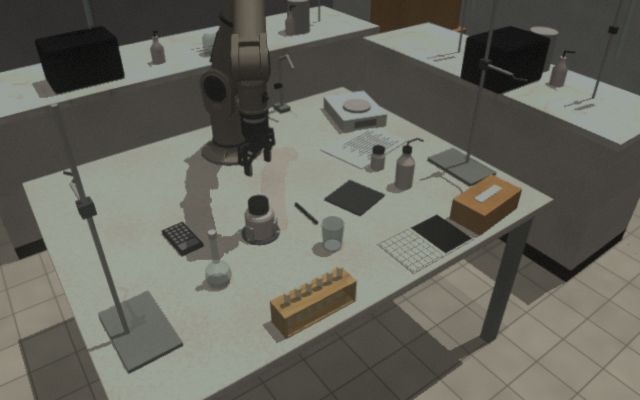

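Request:
{"op": "apply_moves", "data": {
  "commands": [
    [85,0,0,0,0,0,0],
    [85,0,0,0,0,0,0],
    [85,0,0,0,0,0,0]
  ]
}}

```text
clock: 6.2
tcp_pos: [0.5166, -0.1617, 0.2213]
orientation: [1.988, 0.428, -1.987]
contact_force: [-0.2, -0.5, -0.4]
grip_width: 0.0851
```

```bash
python3 - <<'E'
from h import *
to(.515,-.1695,.088)
c="top";f=grab_frame(c);save(f,c+"3.png")
print(proj(f,[[.515,-.1695,.123]]))
E
```

```text
t 6.2 tcp [ 0.5166 -0.1617  0.2213] q [-0.519  0.367  0.9    1.929 -0.34   1.005 -0.612] F [-0.2 -0.5 -0.4] M [-0.02 -0.04  0.01] w 0.0851
[[0.0, 0.412, -0.911], [0.0, -0.911, -0.412], [-1.0, -0.0, -0.0]]
shift mm [133.3   6.5   4.7] level fix (tool rotvec) [ 0.     -0.0002  0.0002]
[[382.47543252 221.15175151]]
```

View pics/top3.png

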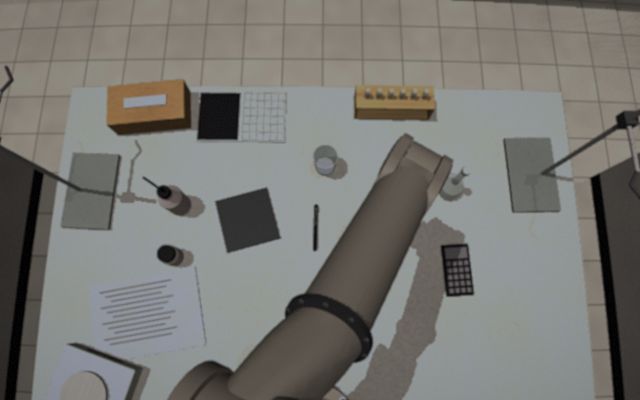

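Request:
{"op": "apply_moves", "data": {
  "commands": [
    [85,15,3,2,0,0,0],
    [85,30,6,5,0,0,0],
    [85,45,6,5,0,0,0],
    [85,60,6,5,0,0,0],
    [85,75,6,5,0,0,0],
    [85,85,6,5,0,0,0],
    [85,85,6,5,0,0,0],
    [85,85,6,5,0,0,0]
  ]
}}

```text
clock: 7.05
tcp_pos: [0.5145, -0.1697, 0.1363]
orientation: [1.988, 0.426, -1.988]
contact_force: [0.5, -0.2, 0.1]
grip_width: 0.0848
```

```bash
python3 - <<'E'
from h import *
to(.515,-.1695,.088)
c="scene";f=grab_frame(c)
save({"pixels":cv2.resize(f["pixels"][150:250,190:330],None,fx=5,fy=5)},c+"4.png")
E
```

```text
t 7.05 tcp [ 0.5145 -0.1697  0.1363] q [-0.412  0.485  0.804  2.002 -0.465  0.845 -0.496] F [ 0.5 -0.2  0.1] M [-0.05  0.03  0.02] w 0.0848
[[-0.0, 0.41, -0.912], [-0.0, -0.912, -0.41], [-1.0, 0.0, 0.0]]
shift mm [48.3  0.  -0.5] level fix (tool rotvec) [ 0.      0.0002 -0.0001]
```

View pics/scene4.png

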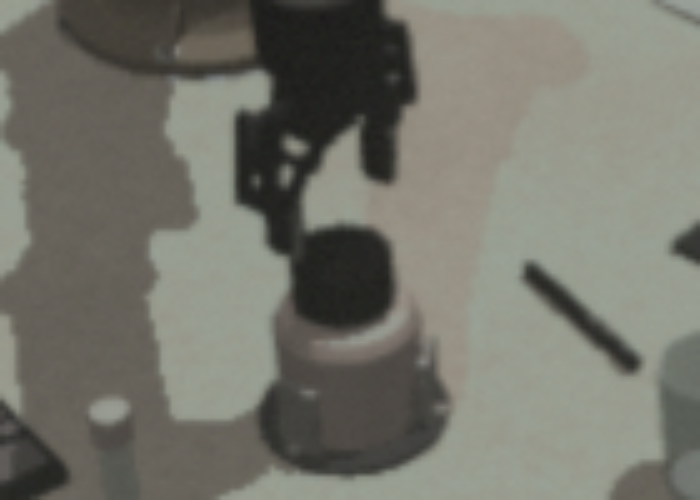

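```bash
python3 - <<'E'
from h import *
f=grab_frame("scene")
for s in(-1,1):
  for w in (.0425,.057):
    p=[.5145+s*w*.41,-.1697-s*w*.912]
    for z in(.136,.149): print(s,w,z,(proj(f,[[*p,z]])[0]-[190,150])*5)
print("cap top",(proj(f,[[.515,-.1695,.123]])[0]-[190,150])*5)
h=cylhull(f,.515,-.1695,.09,.123,.031); print((h[:,0].min(0)-[190,150])*5,(h[:,0].max(0)-[190,150])*5)
E
```

```text
-1 0.0425 0.136 [373.77581964 200.66290831]
-1 0.0425 0.149 [372.5097651  182.93508655]
-1 0.057 0.136 [387.44400177 189.12864063]
-1 0.057 0.149 [386.25226026 171.46237128]
1 0.0425 0.136 [289.95834847 271.43425879]
1 0.0425 0.149 [288.21517467 253.34978416]
1 0.057 0.136 [275.00002658 284.07153723]
1 0.057 0.149 [273.16783861 265.92717688]
cap top [334.86398363 253.37413051]
[283.05381775 223.83506775] [389.68307495 328.53523254]
```

Request:
{"op": "apply_moves", "data": {
  "commands": [
    [85,10,0,-1,0,0,0],
    [85,20,-0.5,-1.5,0,0,0],
    [85,30,-0.5,-2,0,0,0],
    [85,38,-0.5,-2,0,0,0],
    [85,44,-0.5,-2,0,0,0],
    [85,48,-0.5,-2,0,0,0],
    [85,48,-0.5,-2,0,0,0]
  ]
}}

```text
clock: 7.85
tcp_pos: [0.5157, -0.1683, 0.0877]
orientation: [1.987, 0.427, -1.989]
contact_force: [-0.6, 0.5, -0.7]
grip_width: 0.0849
```

```bash
python3 - <<'E'
from h import *
to(.516,-.1685,.088)
E
```

```text
t 7.85 tcp [ 0.5157 -0.1683  0.0877] q [-0.357  0.556  0.734  2.029 -0.54   0.757 -0.44 ] F [-0.6  0.5 -0.7] M [-0.02 -0.03  0.04] w 0.0849
[[-0.001, 0.41, -0.912], [0.0, -0.912, -0.41], [-1.0, -0.0, 0.001]]
shift mm [-0.3  0.3 -0.2] level fix (tool rotvec) [-0.      0.0008  0.0004]
```

Request:
{"op": "apply_moves", "data": {
  "commands": [
    [70,0,0,0,0,0,0],
    [60,0,0,0,0,0,0],
    [58,0,0,0,0,0,0],
    [58,0,0,0,0,0,0],
    [58,0,0,0,0,0,0]
  ],
  "force": 20
}}

```text
clock: 8.35
tcp_pos: [0.5168, -0.1692, 0.0889]
orientation: [1.989, 0.424, -1.986]
contact_force: [1.5, -4.5, 4.0]
grip_width: 0.0617
```

```bash
python3 - <<'E'
from h import *
o,Rm=st(); print("tool F",(Rm.T@o["contact_force"]).round(2),"M",(Rm.T@o["moment"]).round(3))
c="scene";f=grab_frame(c)
save({"pixels":cv2.resize(f["pixels"][150:250,190:330],None,fx=5,fy=5)},c+"5.png")
E
```

```text
t 8.35 tcp [ 0.5168 -0.1692  0.0889] q [-0.357  0.555  0.735  2.028 -0.539  0.757 -0.44 ] F [ 1.5 -4.5  4. ] M [-0.89 -0.31  0.  ] w 0.0617
[[0.002, 0.41, -0.912], [-0.001, -0.912, -0.41], [-1.0, 0.002, -0.001]]
tool F [-3.95  4.73  0.43] M [-0.005 -0.086  0.941]
```

View pics/scene5.png

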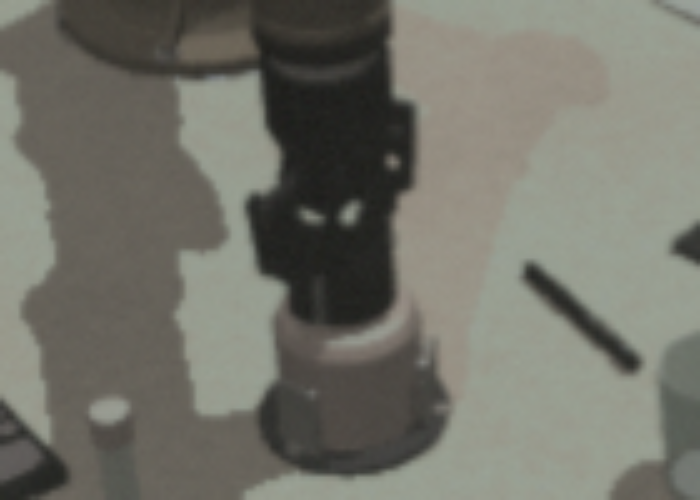

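Request:
{"op": "apply_moves", "data": {
  "commands": [
    [55,0,1,0,0,0,0],
    [50,0,1.5,0,0,0,0],
    [50,0,1.5,0,0,0,0],
    [50,0,1.5,0,-0.05,0,0],
    [50,-0.2,1.5,0,-0.1,0,0],
    [50,-0.4,1.5,0,-0.17,0,0],
    [50,-0.6,1.5,0,-0.25,0,0],
    [50,-0.8,1.5,0,-0.33,0,0],
    [50,-1,1.5,0,-0.4,0,0]
  ],
  "force": 80
}}

```text
clock: 9.3
tcp_pos: [0.5168, -0.1693, 0.0899]
orientation: [1.734, 0.76, -1.733]
contact_force: [-1.2, -0.7, 8.6]
grip_width: 0.0609
```

```bash
cat >> h.py <<'E'
def ft():
    o,Rm=st(); print("tool F",(Rm.T@o["contact_force"]).round(2),"M",(Rm.T@o["moment"]).round(3),"yaw",round(np.arctan2(Rm[1,1],Rm[0,1]),3))
E
python3 -c "
from h import *
ft()"
```

```text
t 9.3 tcp [ 0.5168 -0.1693  0.0899] q [-0.28   0.52   0.628  2.021 -0.45   0.738 -0.12 ] F [-1.2 -0.7  8.6] M [-0.31  0.16 -0.07] w 0.0609
[[0.0, 0.735, -0.678], [0.001, -0.678, -0.735], [-1.0, -0.0, -0.001]]
tool F [-8.57 -0.39  1.29] M [ 0.074 -0.335  0.097] yaw -0.745
```

Request:
{"op": "apply_moves", "data": {
  "commands": [
    [50,-0.2,0,0,-0.1,0,0],
    [50,-0.5,0,0,-0.2,0,0],
    [50,-0.7,0,0,-0.3,0,0],
    [50,-1,0,0,-0.4,0,0],
    [50,-1.2,0,0,-0.5,0,0],
    [50,-1.5,0,0,-0.6,0,0],
    [50,-1.7,0,0,-0.7,0,0],
    [50,-2,0,0,-0.8,0,0],
    [50,-2.2,0,0,-0.9,0,0],
    [50,-2.5,0,0,-1.0,0,0],
    [50,-2.7,0,0,-1.1,0,0],
    [50,-3,0,0,-1.2,0,0],
    [50,-3.2,0,0,-1.3,0,0],
    [50,-3.2,0,0,-1.3,0,0],
    [50,-3.2,0,0,-1.3,0,0]
  ]
}}

```text
clock: 10.8
tcp_pos: [0.517, -0.1693, 0.0931]
orientation: [0.794, 1.421, -0.793]
contact_force: [-0.8, -1.6, 5.7]
grip_width: 0.0607
```

```bash
python3 -c "
from h import *
ft()"
```

```text
t 10.8 tcp [ 0.517  -0.1693  0.0931] q [-0.024  0.453  0.286  2.003 -0.192  0.711  0.933] F [-0.8 -1.6  5.7] M [-0.27 -0.17  0.04] w 0.0607
[[0.001, 0.851, 0.525], [0.001, 0.525, -0.851], [-1.0, 0.001, -0.0]]
tool F [-5.72 -1.49  0.98] M [-0.041 -0.32   0.006] yaw 0.552
```

Request:
{"op": "apply_moves", "data": {
  "commands": [
    [85,0,0,0,0,0,0],
    [85,0,0,0,0,0,0],
    [85,0,0,0,0,0,0],
    [85,0,0,0,0,0,0],
    [85,0,0,0,0,0,0]
  ]
}}

```text
clock: 11.3
tcp_pos: [0.5164, -0.1694, 0.0923]
orientation: [0.794, 1.422, -0.794]
contact_force: [0.4, 0.0, 0.1]
grip_width: 0.0854
```

```bash
python3 -c "
from h import *
ft()
c='scene';f=grab_frame(c)
save({'pixels':cv2.resize(f['pixels'][150:250,190:330],None,fx=5,fy=5)},c+'6.png')
save(grab_frame('top'),'top6.png')
for n in('cap_rib','cap','jar_mouth'):
  for c in('top','scene'): print(n,c,[(q['confidence'],np.array(q['point'])*[640,400]) for q in pinpoint(n,c)[:1]])
"
```

```text
t 11.3 tcp [ 0.5164 -0.1694  0.0923] q [-0.025  0.454  0.287  2.004 -0.192  0.71   0.932] F [0.4 0.  0.1] M [ 0.02 -0.06  0.03] w 0.0854
[[-0.001, 0.851, 0.524], [0.0, 0.524, -0.851], [-1.0, -0.0, -0.001]]
tool F [-0.05  0.32  0.16] M [-0.026 -0.013  0.062] yaw 0.552
cap_rib top [(0.65, array([382.72, 224.12]))]
cap_rib scene [(0.84, array([268.416, 194.8  ]))]
cap top []
cap scene [(0.88, array([258.624, 210.68 ]))]
jar_mouth top [(0.72, array([382.08, 224.52]))]
jar_mouth scene [(0.91, array([257.792, 205.   ]))]
```

View pics/scene6.png

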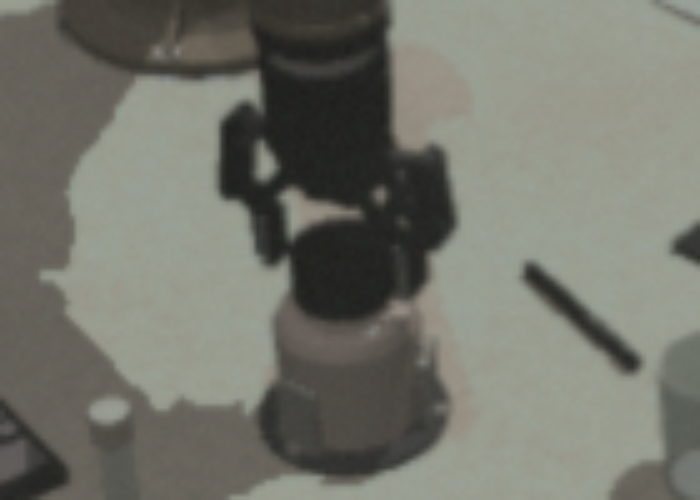

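View pics/top6.png

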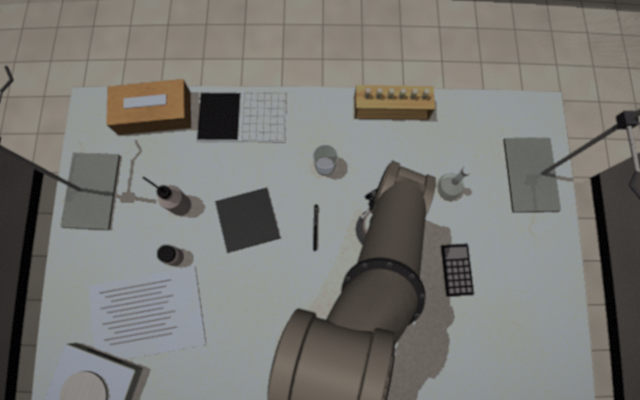

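```bash
python3 -c "
from h import *
f=grab_frame('scene')
q=pinpoint('cap_rib','scene')[:1]
for x in q:
  p=atz(f,x['point'],.127); d=p-[.5168,-.1694,.127]; print(x['confidence'],p,d,np.arctan2(d[1],d[0]),np.hypot(*d[:2]))
"
```

```text
0.62 [ 0.51656551 -0.12888255  0.127     ] [-0.00023449  0.04051745  0.        ] 1.57658354668782 0.04051812935246891
```

The scene view puts the rib at about 1.58 rad, so the cap turned with the gripper (about 1.6 to 1.7 rad) without slipping. Next I'll turn back, regrip and twist again.

Request:
{"op": "apply_moves", "data": {
  "commands": [
    [85,0,0,0,0.14,0,0],
    [85,0,0,0,0.28,0,0],
    [85,0,0,0,0.42,0,0],
    [85,0,0,0,0.56,0,0],
    [85,0,0,0,0.7,0,0],
    [85,0,0,0,0.84,0,0],
    [85,0,0,0,0.98,0,0],
    [85,0,0,0,1.12,0,0],
    [85,0,0,0,1.26,0,0],
    [85,0,0,0,1.4,0,0],
    [85,0,0,0,1.54,0,0],
    [85,0,0,0,1.7,0,0],
    [85,0,0,0,1.7,0,0],
    [85,0,0,0,1.7,0,0],
    [70,0,0,0,1.7,0,0],
    [50,0,0,0,1.7,0,0],
    [50,0,0,0,1.7,0,0],
    [50,0,0,0,1.7,0,0],
    [50,0,0,0,1.7,0,0],
    [50,0,0,0,1.7,0,0]
  ],
  "force": 60
}}

```text
clock: 13.8
tcp_pos: [0.5166, -0.1695, 0.0926]
orientation: [1.988, 0.427, -1.988]
contact_force: [-0.9, 1.7, 5.4]
grip_width: 0.0605
```

```bash
python3 -c "
from h import *
ft()"
```

```text
t 13.8 tcp [ 0.5166 -0.1695  0.0926] q [-0.355  0.548  0.734  2.024 -0.529  0.765 -0.448] F [-0.9  1.7  5.4] M [0.33 0.36 0.07] w 0.0605
[[0.0, 0.411, -0.912], [0.0, -0.912, -0.411], [-1.0, -0.0, -0.0]]
tool F [-5.36 -1.93  0.09] M [-0.066 -0.19  -0.449] yaw -1.148
```

Grip is good and the side forces are small. Second twist of 1.7 rad.

Request:
{"op": "apply_moves", "data": {
  "commands": [
    [50,-0.1,0,0,-0.05,0,0],
    [50,-0.4,0,0,-0.15,0,0],
    [50,-0.6,0,0,-0.25,0,0],
    [50,-0.9,0,0,-0.35,0,0],
    [50,-1.1,0,0,-0.45,0,0],
    [50,-1.4,0,0,-0.55,0,0],
    [50,-1.6,0,0,-0.65,0,0],
    [50,-1.9,0,0,-0.75,0,0],
    [50,-2.1,0,0,-0.85,0,0],
    [50,-2.4,0,0,-0.95,0,0],
    [50,-2.6,0,0,-1.05,0,0],
    [50,-2.9,0,0,-1.15,0,0],
    [50,-3.1,0,0,-1.25,0,0],
    [50,-3.4,0,0,-1.35,0,0],
    [50,-3.6,0,0,-1.45,0,0],
    [50,-3.9,0,0,-1.55,0,0],
    [50,-4.1,0,0,-1.65,0,0],
    [50,-4.2,0,0,-1.7,0,0],
    [50,-4.2,0,0,-1.7,0,0]
  ]
}}

```text
clock: 15.7
tcp_pos: [0.5169, -0.1698, 0.0968]
orientation: [0.794, 1.42, -0.793]
contact_force: [-0.4, -0.2, 3.1]
grip_width: 0.0606
```

```bash
python3 -c "
from h import *
ft()"
```

```text
t 15.7 tcp [ 0.5169 -0.1698  0.0968] q [-0.025  0.447  0.288  2.001 -0.188  0.718  0.93 ] F [-0.4 -0.2  3.1] M [ 0.04  0.04 -0.01] w 0.0606
[[0.001, 0.851, 0.525], [0.0, 0.525, -0.851], [-1.0, 0.001, 0.0]]
tool F [-3.07 -0.41 -0.03] M [ 0.006  0.055 -0.013] yaw 0.552
```

Request:
{"op": "apply_moves", "data": {
  "commands": [
    [85,0,0,0,0,0,0],
    [85,0,0,0,0,0,0],
    [85,0,0,0,0,0,0],
    [85,0,0,0,0,0,0]
  ]
}}

```text
clock: 16.1
tcp_pos: [0.5166, -0.1696, 0.0965]
orientation: [0.794, 1.421, -0.794]
contact_force: [0.6, -0.6, 0.1]
grip_width: 0.085
```

```bash
python3 -c "
from h import *
ft()
c='scene';f=grab_frame(c)
save({'pixels':cv2.resize(f['pixels'][150:250,190:330],None,fx=5,fy=5)},c+'7.png')
for n,z in(('cap_rib',.131),('cap',.098)):
  for x in pinpoint(n,c)[:2]:
    p=atz(f,x['point'],z); d=p-[.5168,-.1694,z]; print(n,x['confidence'],p,np.arctan2(d[1],d[0]),np.hypot(*d[:2]))
"
```

```text
t 16.1 tcp [ 0.5166 -0.1696  0.0965] q [-0.026  0.447  0.289  2.001 -0.188  0.718  0.929] F [ 0.6 -0.6  0.1] M [ 0.02 -0.01  0.02] w 0.085
[[-0.0, 0.852, 0.524], [-0.0, 0.524, -0.852], [-1.0, -0.0, -0.0]]
tool F [-0.07  0.17  0.79] M [-0.022  0.013  0.016] yaw 0.552
cap_rib 0.86 [ 0.48064629 -0.15500702  0.131     ] 2.762720878110501 0.03891334463587791
cap_rib 0.57 [ 0.53773002 -0.18524137  0.131     ] -0.6478855234558423 0.026249089903367512
cap 0.71 [ 0.51443881 -0.17028927  0.098     ] -2.781403789621994 0.002523091424391831
```

View pics/scene7.png

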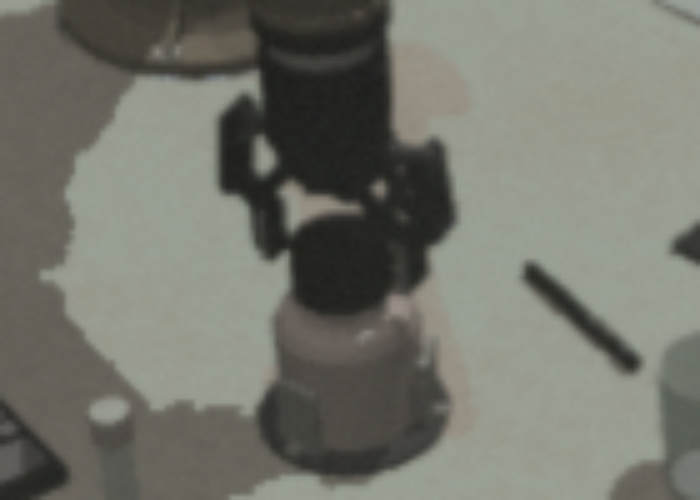

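The cap has risen further, and the network puts the rib near 2.8 rad (noisy; the commanded total is 3.4). Now back for a third, longer twist.

Request:
{"op": "apply_moves", "data": {
  "commands": [
    [85,0,0,0,0.14,0,0],
    [85,0,0,0,0.28,0,0],
    [85,0,0,0,0.42,0,0],
    [85,0,0,0,0.56,0,0],
    [85,0,0,0,0.7,0,0],
    [85,0,0,0,0.84,0,0],
    [85,0,0,0,0.98,0,0],
    [85,0,0,0,1.12,0,0],
    [85,0,0,0,1.26,0,0],
    [85,0,0,0,1.4,0,0],
    [85,0,0,0,1.54,0,0],
    [85,0,0,0,1.7,0,0],
    [85,0,0,0,1.7,0,0],
    [85,0,0,0,1.7,0,0],
    [70,0,0,0,1.7,0,0],
    [50,0,0,0,1.7,0,0],
    [50,0,0,0,1.7,0,0],
    [50,0,0,0,1.7,0,0],
    [50,0,0,0,1.7,0,0],
    [50,0,0,0,1.7,0,0]
  ]
}}

```text
clock: 18.25
tcp_pos: [0.5166, -0.1696, 0.0967]
orientation: [1.988, 0.427, -1.988]
contact_force: [-0.6, 0.6, 1.6]
grip_width: 0.0607
```

Request:
{"op": "apply_moves", "data": {
  "commands": [
    [50,-0.1,0,0,-0.05,0,0],
    [50,-0.4,0,0,-0.15,0,0],
    [50,-0.6,0,0,-0.25,0,0],
    [50,-0.9,0,0,-0.35,0,0],
    [50,-1.1,0,0,-0.45,0,0],
    [50,-1.4,0,0,-0.55,0,0],
    [50,-1.6,0,0,-0.65,0,0],
    [50,-1.9,0,0,-0.75,0,0],
    [50,-2.1,0,0,-0.85,0,0],
    [50,-2.4,0,0,-0.95,0,0],
    [50,-2.6,0,0,-1.05,0,0],
    [50,-2.9,0,0,-1.15,0,0],
    [50,-3.1,0,0,-1.25,0,0],
    [50,-3.4,0,0,-1.35,0,0],
    [50,-3.6,0,0,-1.45,0,0],
    [50,-3.9,0,0,-1.6,0,0],
    [50,-4.1,0,0,-1.75,0,0],
    [50,-4.2,0,0,-1.9,0,0],
    [50,-4.2,0,0,-2.0,0,0],
    [50,-4.2,0,0,-2.0,0,0]
  ]
}}

```text
clock: 20.25
tcp_pos: [0.5167, -0.1698, 0.1007]
orientation: [0.562, 1.497, -0.562]
contact_force: [0.7, 1.1, -0.2]
grip_width: 0.0608
```

```bash
python3 -c "
from h import *
ft()
c='scene';f=grab_frame(c)
save({'pixels':cv2.resize(f['pixels'][150:250,190:330],None,fx=5,fy=5)},c+'8.png')
for n,z in(('cap_rib',.134),('cap',.101)):
  for x in pinpoint(n,c)[:2]:
    p=atz(f,x['point'],z); d=p-[.5168,-.1694,z]; print(n,x['confidence'],p,np.arctan2(d[1],d[0]),np.hypot(*d[:2]))
"
```

```text
t 20.25 tcp [ 0.5167 -0.1698  0.1007] q [ 0.034  0.434  0.212  1.995 -0.134  0.725  1.18 ] F [ 0.7  1.1 -0.2] M [ 0.07 -0.12  0.04] w 0.0608
[[0.0, 0.658, 0.753], [0.0, 0.753, -0.658], [-1.0, 0.0, 0.0]]
tool F [ 0.25  1.31 -0.25] M [-0.035 -0.042  0.13 ] yaw 0.852
cap_rib 0.87 [ 0.5243438  -0.18473678  0.134     ] -1.1136689297019162 0.01709168478424576
cap 0.64 [ 0.52283165 -0.16800426  0.101     ] 0.227400104913906 0.006191027960904447
```

View pics/scene8.png

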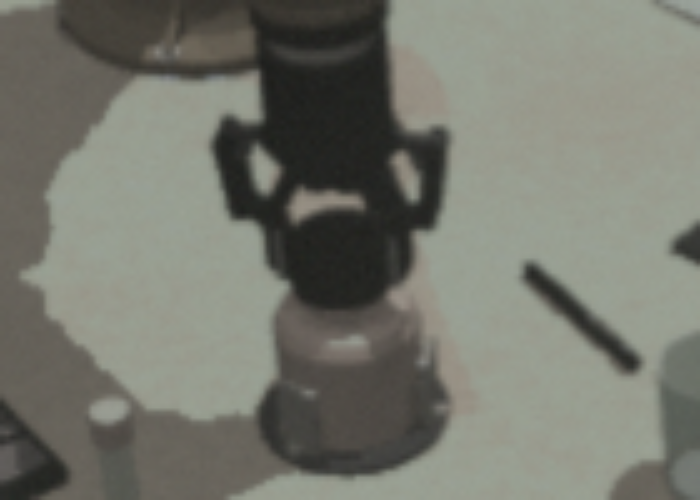

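The rib is at about -1.1 rad, i.e. roughly 5.2 rad turned, which is past the release angle, and the load is near zero. A gentle 4 mm test lift comes before the full one.

Request:
{"op": "apply_moves", "data": {
  "commands": [
    [50,-1,0,0,0,0,0],
    [50,-2,0,0,0,0,0],
    [50,-3,0,0,0,0,0],
    [50,-4,0,0,0,0,0],
    [50,-4,0,0,0,0,0]
  ]
}}

```text
clock: 20.9
tcp_pos: [0.5166, -0.1695, 0.105]
orientation: [0.562, 1.497, -0.562]
contact_force: [-0.0, 0.1, -0.5]
grip_width: 0.0608
```

```bash
python3 -c "
from h import *
ft()"
```

```text
t 20.9 tcp [ 0.5166 -0.1695  0.105 ] q [ 0.031  0.428  0.215  1.992 -0.133  0.734  1.178] F [-0.   0.1 -0.5] M [-0.02 -0.    0.02] w 0.0608
[[-0.0, 0.659, 0.753], [0.0, 0.753, -0.659], [-1.0, -0.0, -0.0]]
tool F [ 0.55  0.08 -0.09] M [-0.019 -0.018 -0.013] yaw 0.852
```

Request:
{"op": "apply_moves", "data": {
  "commands": [
    [50,-5,0,0,0,0,0],
    [50,-12,0,0,0,0,0],
    [50,-20,0,0,0,0,0],
    [50,-30,0,0,0,0,0],
    [50,-40,0,0,0,0,0],
    [50,-52,0,0,0,0,0],
    [50,-64,0,0,0,0,0],
    [50,-76,0,0,0,0,0],
    [50,-84,0,0,0,0,0],
    [50,-88,0,0,0,0,0],
    [50,-90,0,0,0,0,0],
    [50,-90,0,0,0,0,0]
  ]
}}

```text
clock: 22.1
tcp_pos: [0.5165, -0.1696, 0.1948]
orientation: [0.562, 1.497, -0.562]
contact_force: [-0.2, 0.3, -1.1]
grip_width: 0.0609
```

```bash
python3 -c "
from h import *
to(.539,.190,.19)
c='scene';f=grab_frame(c)
save({'pixels':cv2.resize(f['pixels'][110:250,190:400],None,fx=3.5,fy=3.5)},c+'9.png')
"
```

```text
t 22.1 tcp [ 0.5165 -0.1696  0.1948] q [ 0.003  0.304  0.243  1.922 -0.09   0.925  1.142] F [-0.2  0.3 -1.1] M [-0.03 -0.03  0.01] w 0.0609
[[-0.0, 0.658, 0.753], [0.0, 0.753, -0.658], [-1.0, -0.0, -0.0]]
shift mm [   4.9  285.4 -219.9] level fix (tool rotvec) [ 0.     -0.0002  0.0001]
```

View pics/scene9.png

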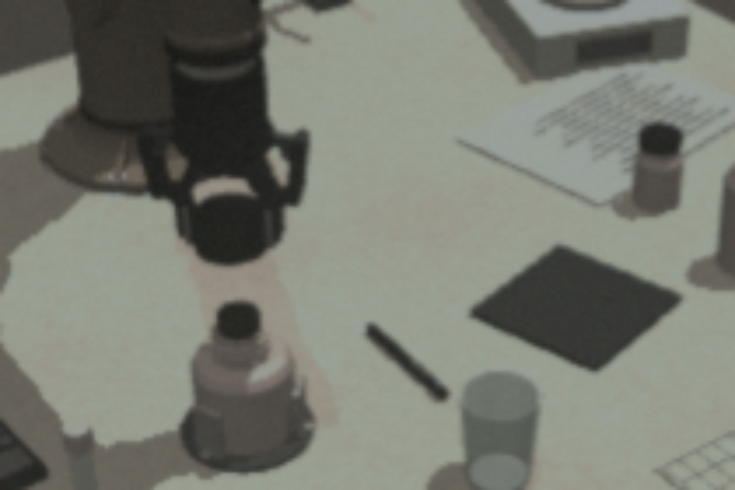

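The jar is open, with its neck and dark seal showing at zoomed (238,320), and the cap is held between the fingers. Now over to the tile.

Request:
{"op": "apply_moves", "data": {
  "commands": [
    [50,0,8,-6,0,0,0],
    [50,0,22,-17,0,0,0],
    [50,0,40,-31,0,0,0],
    [50,0,60,-46,0,0,0],
    [50,0,80,-62,0,0,0],
    [50,0,100,-77,0,0,0],
    [50,0,120,-92,0,0,0],
    [50,0,140,-108,0,0,0],
    [50,0,160,-123,0,0,0],
    [50,0,180,-139,0,0,0],
    [50,0,200,-154,0,0,0],
    [50,0,220,-170,0,0,0],
    [50,0,240,-185,0,0,0],
    [50,0,258,-199,0,0,0],
    [50,0,273,-210,0,0,0],
    [50,0,282,-217,0,0,0],
    [50,0,285,-220,0,0,0],
    [50,0,285,-220,0,0,0],
    [50,0,285,-220,0,0,0]
  ]
}}

```text
clock: 24.05
tcp_pos: [0.5387, 0.1886, 0.1948]
orientation: [0.563, 1.496, -0.564]
contact_force: [0.2, -0.8, 0.6]
grip_width: 0.0613
```

```bash
python3 -c "
from h import *
to(.539,.190,.03)
c='scene';f=grab_frame(c)
save({'pixels':cv2.resize(f['pixels'][110:250,240:450],None,fx=3.5,fy=3.5)},c+'10.png')
"
```

```text
t 24.05 tcp [0.5387 0.1886 0.1948] q [-0.516  0.345  0.087  1.852 -0.036  0.947  0.438] F [ 0.2 -0.8  0.6] M [ 0.01  0.03 -0.07] w 0.0613
[[-0.0, 0.659, 0.752], [-0.001, 0.752, -0.659], [-1.0, -0.001, 0.0]]
shift mm [164.8   1.4  -0.7] level fix (tool rotvec) [-0.      0.0002  0.0008]
```

View pics/scene10.png

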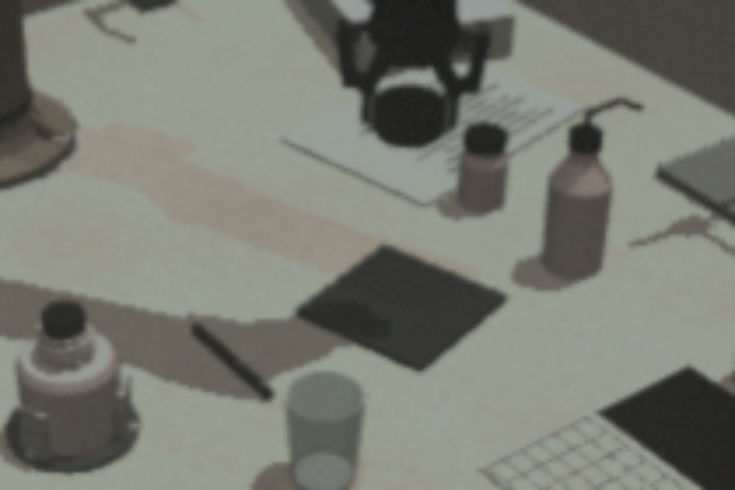

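Request:
{"op": "apply_moves", "data": {
  "commands": [
    [50,6,1,0,0,0,0],
    [50,18,1,-1,0,0,0],
    [50,33,1,-1,0,0,0],
    [50,50,1,-1,0,0,0],
    [50,67,1,-1,0,0,0],
    [50,84,1,-1,0,0,0],
    [50,101,1,-1,0,0,0],
    [50,118,1,-1,0,0,0],
    [50,134,1,-1,0,0,0],
    [50,148,1,-1,0,0,0],
    [50,160,1,-1,0,0,0],
    [50,168,1,-1,0,0,0],
    [50,172,1,-1,0,0,0],
    [50,174,1,-1,0,0,0],
    [50,175,1,-1,0,0,0],
    [50,175,1,-1,0,0,0]
  ]
}}

```text
clock: 25.7
tcp_pos: [0.5389, 0.1913, 0.0203]
orientation: [0.563, 1.496, -0.562]
contact_force: [0.1, 0.3, -0.6]
grip_width: 0.0609
```

```bash
python3 -c "
from h import *
to(.539,.190,.006)
c='scene';f=grab_frame(c)
save({'pixels':cv2.resize(f['pixels'][150:250,290:430],None,fx=5,fy=5)},c+'11.png')
"
```

```text
t 25.7 tcp [0.5389 0.1913 0.0203] q [-0.496  0.591  0.059  1.955 -0.058  0.597  0.454] F [ 0.1  0.3 -0.6] M [ 0.06 -0.03 -0.02] w 0.0609
[[0.001, 0.658, 0.753], [0.0, 0.753, -0.658], [-1.0, 0.001, 0.0]]
shift mm [14.3 -1.   0.9] level fix (tool rotvec) [ 0.      0.0003 -0.0007]
```

View pics/scene11.png

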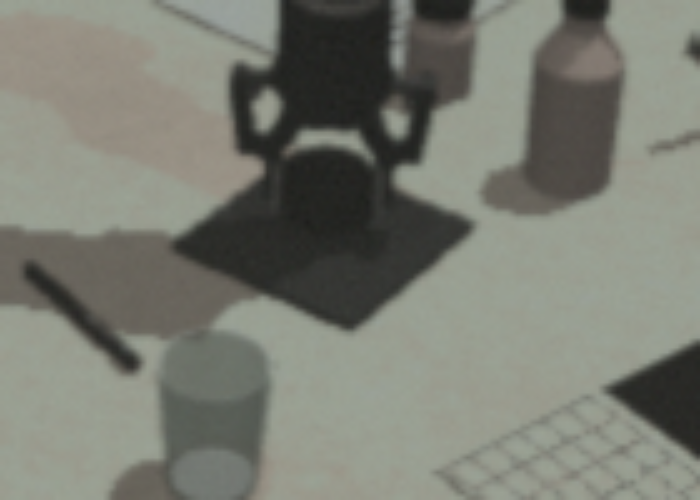

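The cap is centred over the tile, about 14 mm above it. Lowering in small steps and watching the force.

Request:
{"op": "apply_moves", "data": {
  "commands": [
    [50,2,0,0,0,0,0],
    [50,4,0,0,0,0,0],
    [50,6,0,0,0,0,0],
    [50,8,0,0,0,0,0],
    [50,10,0,0,0,0,0],
    [50,11,0,0,0,0,0],
    [50,12,0,0,0,0,0],
    [50,12,0,0,0,0,0]
  ]
}}

```text
clock: 26.55
tcp_pos: [0.5386, 0.1911, 0.0077]
orientation: [0.562, 1.497, -0.563]
contact_force: [0.5, 0.1, -0.7]
grip_width: 0.0606
```

Request:
{"op": "apply_moves", "data": {
  "commands": [
    [50,0.5,0,0,0,0,0],
    [50,1,0,0,0,0,0],
    [50,1,0,0,0,0,0]
  ]
}}

```text
clock: 26.85
tcp_pos: [0.5386, 0.1912, 0.0069]
orientation: [0.562, 1.497, -0.562]
contact_force: [1.5, 0.4, -0.7]
grip_width: 0.0609
```

Request:
{"op": "apply_moves", "data": {
  "commands": [
    [50,0.5,0,0,0,0,0],
    [50,1,0,0,0,0,0],
    [50,1,0,0,0,0,0]
  ]
}}

```text
clock: 27.15
tcp_pos: [0.5386, 0.1912, 0.0058]
orientation: [0.562, 1.497, -0.562]
contact_force: [1.2, -0.2, 0.0]
grip_width: 0.0609
```

Request:
{"op": "apply_moves", "data": {
  "commands": [
    [50,0.5,0,0,0,0,0],
    [50,1,0,0,0,0,0],
    [50,1,0,0,0,0,0]
  ]
}}

```text
clock: 27.45
tcp_pos: [0.5387, 0.1912, 0.0054]
orientation: [0.562, 1.497, -0.562]
contact_force: [-2.1, -0.6, 5.2]
grip_width: 0.0608
```

The cap is touching the tile at 5 N. Easing the grip and opening.

Request:
{"op": "apply_moves", "data": {
  "commands": [
    [50,0,0,0,0,0,0],
    [50,0,0,0,0,0,0],
    [64,0,0,0,0,0,0],
    [68,0,0,0,0,0,0],
    [76,0,0,0,0,0,0],
    [85,0,0,0,0,0,0],
    [85,0,0,0,0,0,0],
    [85,0,0,0,0,0,0]
  ],
  "force": 20
}}

```text
clock: 28.25
tcp_pos: [0.5386, 0.1912, 0.0049]
orientation: [0.562, 1.497, -0.562]
contact_force: [0.1, 0.1, 0.1]
grip_width: 0.0852
```

```bash
python3 -c "
from h import *
ft()
c='scene';f=grab_frame(c)
save({'pixels':cv2.resize(f['pixels'][150:250,290:430],None,fx=5,fy=5)},c+'12.png')
"
```

```text
t 28.25 tcp [0.5386 0.1912 0.0049] q [-0.493  0.617  0.056  1.958 -0.06   0.568  0.455] F [0.1 0.1 0.1] M [-0.04  0.02 -0.02] w 0.0852
[[-0.0, 0.658, 0.753], [0.0, 0.753, -0.658], [-1.0, -0.0, -0.0]]
tool F [-0.12  0.14  0.03] M [ 0.019 -0.016 -0.046] yaw 0.852
```

View pics/scene12.png

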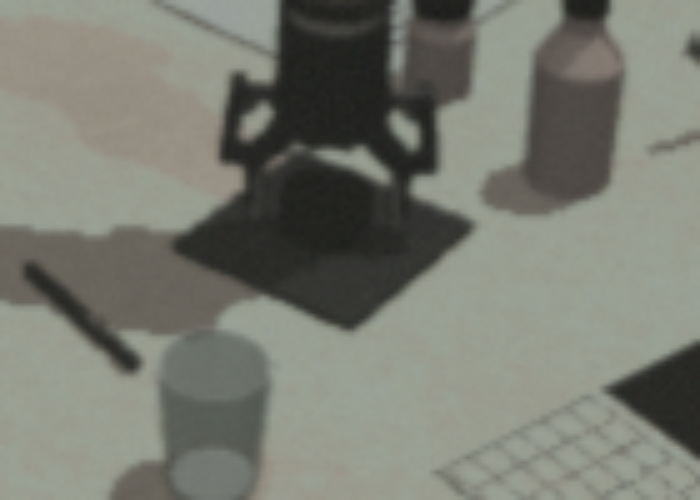

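The fingers are clear of the cap, which stands on the tile. Backing straight up, then off to the side.

Request:
{"op": "apply_moves", "data": {
  "commands": [
    [85,-5,0,0,0,0,0],
    [85,-15,0,0,0,0,0],
    [85,-30,0,0,0,0,0],
    [85,-50,0,0,0,0,0],
    [85,-75,0,0,0,0,0],
    [85,-100,0,0,0,0,0],
    [85,-130,0,0,0,0,0],
    [85,-160,0,0,0,0,0],
    [85,-190,0,0,0,0,0],
    [85,-215,0,0,0,0,0],
    [85,-235,-20,10,0,0,0],
    [85,-240,-50,26,0,0,0],
    [85,-240,-80,41,0,0,0],
    [85,-240,-110,56,0,0,0],
    [85,-240,-140,72,0,0,0],
    [85,-240,-165,84,0,0,0],
    [85,-240,-184,94,0,0,0],
    [85,-240,-184,94,0,0,0],
    [85,-240,-184,94,0,0,0]
  ]
}}

```text
clock: 30.2
tcp_pos: [0.4883, -0.0091, 0.246]
orientation: [0.564, 1.495, -0.562]
contact_force: [0.5, 0.5, -0.9]
grip_width: 0.0851
```

```bash
python3 -c "
from h import *
ft()
F={c:grab_frame(c) for c in('scene','top')}
for c in F:
  save(F[c],c+'13.png')
  for n,z in(('cap',.008),('cap_rib',.041),('tile',0),('beaker',0),('pen',0),('wash_bottle',0),('small_jar',0),('jar',0)):
    for x in pinpoint(n,c)[:1]: print(n,c,round(x['confidence'],2),atz(F[c],x['point'],z).round(4))
"
```

```text
t 30.2 tcp [ 0.4883 -0.0091  0.246 ] q [-0.284  0.149  0.196  1.985 -0.035  1.01   0.779] F [ 0.5  0.5 -0.9] M [ 0.03  0.08 -0.01] w 0.0851
[[0.002, 0.659, 0.752], [0.001, 0.752, -0.659], [-1.0, 0.002, 0.001]]
tool F [0.91 0.72 0.05] M [ 0.008  0.079 -0.026] yaw 0.851
cap scene 0.87 [0.5451 0.184  0.008 ]
cap_rib scene 0.8 [0.5488 0.1885 0.041 ]
tile scene 0.72 [0.528  0.1849 0.    ]
beaker scene 0.67 [ 0.7011 -0.0237  0.    ]
pen scene 0.68 [0.5183 0.0085 0.    ]
wash_bottle scene 0.7 [0.5732 0.3803 0.    ]
small_jar scene 0.87 [0.4439 0.3704 0.    ]
jar scene 0.89 [ 0.5117 -0.1588  0.    ]
cap top 0.56 [0.5362 0.1948 0.008 ]
cap_rib top 0.73 [0.5502 0.1674 0.041 ]
tile top 0.64 [0.5392 0.1866 0.    ]
beaker top 0.79 [ 0.6896 -0.0242  0.    ]
small_jar top 0.86 [0.4409 0.3913 0.    ]
jar top 0.61 [ 0.5259 -0.1789  0.    ]
```

View pics/scene13.png

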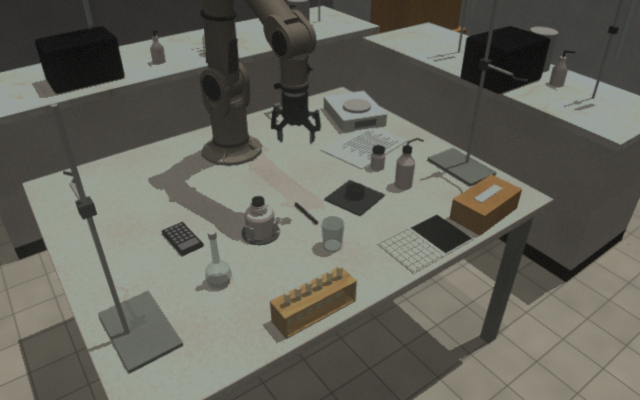

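View pics/top13.png

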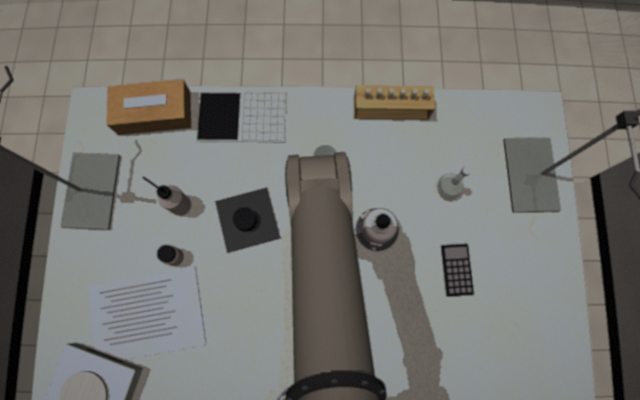

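The cap stands upright in the middle of the tile: (355,190) in the scene picture, (246,219) in the top one. The jar is open in its holder, nothing else has moved, and the arm is clear. Handing in.

```bash
python3 -c "
from h import *
print(r.hand_in())"
```

```text
the job is handed in; nothing more can be done
None
```

The jar is open and its cap stands top side up, close to the middle of the dark grey tile. I handed the job in at about 30 s; handing in gives no verdict.

- **Unscrewing:** I used three gripped twists of 1.7, 1.7 and 2.0 rad, about 5.4 rad in all, raising the tool with the thread. A 4 mm test lift then showed no thread resistance, only about the cap's own weight. The highest force reported at the end of any move was under 10 N.
- **Setting down:** I lowered the cap in small steps until it touched the tile at about 5 N, then opened the fingers and backed straight up.
- **Final pictures:** Both cameras show the cap upright and well inside the tile's edges, and the open jar still in its holder. The other items look to be where they were. The arm hid the beaker and pen in part or whole in the top picture, but the scene picture shows both in place.
- **Where the checks disagreed:**
  - After the second twist the rib showed about 2.8 rad turned, against 3.4 commanded. After the third it showed about 5.2, against 5.4, which is past the release angle either way.
  - The two cameras' network estimates of the cap and tile centres differ by about 1 cm, well inside the tile's margin of about 4 cm.

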